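# Load the bike-light charging bank on the porch

### The job

Charge the bike-light battery packs: throw the isolator off, stand every square pack lying on the bench upright on one of its thin edges on the flat charging plate, then throw the isolator back on and press the start pedal right down to its stop and let it go. The plate must be dead whenever you touch a pack (switch off again first if you have to put one right), and leave the metal socket and the yellow tire levers where they are.

Things in the scene. Friction and masses are not known exactly. Their poses are not given: they have to be found in the camera images.
- pack1: black square bike-light battery pack, 60 x 60 mm and 28 mm thick, about 160 g, no top or bottom (all four edges and both faces alike). Origin at its centre; its z axis is the normal of its large faces, x and y run along its edges (parallel to the 60 mm sides). Starts lying flat on the bench (origin 14 mm up); upright on the plate its origin is 42 mm above the bench. May be absent.
- pack2: black square bike-light battery pack, 60 x 60 mm and 28 mm thick, about 160 g, no top or bottom (all four edges and both faces alike). Origin at its centre; its z axis is the normal of its large faces, x and y run along its edges (parallel to the 60 mm sides). Starts lying flat on the bench (origin 14 mm up); upright on the plate its origin is 42 mm above the bench. May be absent.
- pack3: black square bike-light battery pack, 60 x 60 mm and 28 mm thick, about 160 g, no top or bottom (all four edges and both faces alike). Origin at its centre; its z axis is the normal of its large faces, x and y run along its edges (parallel to the 60 mm sides). Starts lying flat on the bench (origin 14 mm up); upright on the plate its origin is 42 mm above the bench. May be absent.
- pack4: black square bike-light battery pack, 60 x 60 mm and 28 mm thick, about 160 g, no top or bottom (all four edges and both faces alike). Origin at its centre; its z axis is the normal of its large faces, x and y run along its edges (parallel to the 60 mm sides). Starts lying flat on the bench (origin 14 mm up); upright on the plate its origin is 42 mm above the bench. May be absent.
- plate: charging plate, a flat galvanized slab fixed to the bench, 110 mm (its x) by 400 mm (its y), top 12 mm above the bench, no rim; thin dark lines only decorate it. Origin at the centre of its underside. Packs may stand anywhere on it; four fit side by side along y with 100 mm from centre to centre.
- isolator_base: fixed grey block of the knife-switch isolator, 100 (x) x 80 (y) x 24 mm high, with two cheeks up to 47 mm. Origin at the centre of its underside. The hinge axis runs along its y, 36 mm above its origin.
- isolator_grip (a point): centre of the isolator's black T-bar grip, 20 mm thick and 64 mm long along the block's y, 90 mm from the hinge axis (106 mm above the bench at either stop, 126 mm when upright) on a flat copper blade 16 mm wide and 8 mm thick.
- isolator (a joint): angle of the isolator handle, rad: 0 = OFF, leaning 0.7 rad towards the block's -x (the robot's side); 0.7 = upright; 1.4 = ON, leaning 0.7 rad towards its +x (away from the robot). The handle is weighted: pushed past upright, it drops over by itself to the other stop and stays there; a push of about 2 N on the grip is enough. Starts ON.
- pedal_base: fixed grey base of the start pedal, 130 (x) x 90 (y) x 16 mm. Origin at the centre of its underside. The pedal's hinge axis runs along its y, 52 mm to +x of the origin and 34 mm up.
- pedal_pad (a point): point on the top face of the steel pedal plate (115 x 62 x 7 mm, ribbed near its free end), 95 mm from the hinge and 20 mm from its free end, which points to the base's -x. About 61 mm above the bench at rest, 37 mm when fully pressed.
- pedal (a joint): angle of the pedal, rad: 0 = up at rest, 0.25 = down at its stop. A spring holds it up: at the pad about 4 N starts it and about 11 N holds it at the stop; it springs back when released.
- socket: stainless steel socket, 26 mm across, 35 mm high, standing on the robot's side of the packs; origin under its centre. Leave alone.
- tire_levers: pair of yellow plastic tire levers, 125 x 40 x 9 mm, on the robot's side of the packs; origin under its centre. Leave alone.

How it is judged:
On the way, in this order (a step that is already met when the one before it is completed fails the run):
1. the isolator is thrown OFF (value of joint isolator below 0.1 rad), for 0.2 s.
2. every pack stands upright on the plate while the isolator is OFF (x of pack1 in the frame of plate between -0.048 and 0.048 m and y of pack1 in the frame of plate between -0.195 and 0.195 m and z of pack1 in the frame of plate between 0.036 and 0.05 m and angle between pack1's own z axis and vertical between 1.44 and 1.7 rad and x of pack2 in the frame of plate between -0.048 and 0.048 m and y of pack2 in the frame of plate between -0.195 and 0.195 m and z of pack2 in the frame of plate between 0.036 and 0.05 m and angle between pack2's own z axis and vertical between 1.44 and 1.7 rad and x of pack3 in the frame of plate between -0.048 and 0.048 m and y of pack3 in the frame of plate between -0.195 and 0.195 m and z of pack3 in the frame of plate between 0.036 and 0.05 m and angle between pack3's own z axis and vertical between 1.44 and 1.7 rad and x of pack4 in the frame of plate between -0.048 and 0.048 m and y of pack4 in the frame of plate between -0.195 and 0.195 m and z of pack4 in the frame of plate between 0.036 and 0.05 m and angle between pack4's own z axis and vertical between 1.44 and 1.7 rad and linear speed of each of pack1, pack2, pack3, pack4 below 0.02 m/s and value of joint isolator below 0.1 rad), for 0.3 s.
3. the isolator is thrown ON (value of joint isolator above 1.3 rad), for 0.2 s.
4. the pedal is pressed down to its stop with the isolator ON (value of joint pedal above 0.225 rad and value of joint isolator above 1.3 rad), for 0.1 s.
At the end, for the whole second after the job is handed in: every pack present stands still on the charging plate on a thin edge (upright within about 7 degrees, its centre over the plate and at least 5 mm inside its edges, its weight on the plate), the isolator is fully ON (over 1.3 rad) and the pedal is back up (under 0.05 rad) (x of pack1 in the frame of plate between -0.048 and 0.048 m and y of pack1 in the frame of plate between -0.195 and 0.195 m and z of pack1 in the frame of plate between 0.036 and 0.05 m and angle between pack1's own z axis and vertical between 1.44 and 1.7 rad and x of pack2 in the frame of plate between -0.048 and 0.048 m and y of pack2 in the frame of plate between -0.195 and 0.195 m and z of pack2 in the frame of plate between 0.036 and 0.05 m and angle between pack2's own z axis and vertical between 1.44 and 1.7 rad and x of pack3 in the frame of plate between -0.048 and 0.048 m and y of pack3 in the frame of plate between -0.195 and 0.195 m and z of pack3 in the frame of plate between 0.036 and 0.05 m and angle between pack3's own z axis and vertical between 1.44 and 1.7 rad and x of pack4 in the frame of plate between -0.048 and 0.048 m and y of pack4 in the frame of plate between -0.195 and 0.195 m and z of pack4 in the frame of plate between 0.036 and 0.05 m and angle between pack4's own z axis and vertical between 1.44 and 1.7 rad and linear speed of each of pack1, pack2, pack3, pack4 below 0.02 m/s and value of joint isolator above 1.3 rad and value of joint pedal below 0.05 rad); the robot touches nothing.
It fails at once if a pack is touched by the gripper while the isolator is on (value of joint isolator above 0.8 rad and (contact force between the fingers and pack1 above 1 N or contact force between the fingers and pack2 above 1 N or contact force between the fingers and pack3 above 1 N or contact force between the fingers and pack4 above 1 N)).
It fails at once if the socket or the tire levers are moved (over 30 mm) (distance of any of socket, tire_levers from where it was at the start of the episode above 0.03 m).
Of pack1, pack2, pack3, pack4 only 3 to 4 are there at a start; the rules pass over those that are not, and their reading is None.
At some moment in a run one of pack1, pack2, pack3, pack4 may be knocked a few centimetres aside while the robot is not near it.
Once in a run the grip may slacken for a moment while it holds something.
It also fails if it takes over 210 s, if anything falls off the work surface, if the arm or the gripper's body presses on something with over 40 N, if the wrist force passes 120 N, or if a joint passes its speed limit or range.

### The arm

A 6-joint arm with a two-finger parallel gripper is mounted at the origin on the work surface. World frame = base frame: x ahead of the robot, y to its left, z up, the work surface at z = 0. Lengths are in m, angles in rad, forces in N, time in s.
With the tool pointing down it reaches from about 0.3 to 0.775 m from the base axis. Payload 14.6 kg.
Tool frame: the origin (TCP) lies between the finger pads; the fingertips stand 19 mm ahead of it and the grasp point (between the pads) is the TCP; z points along the fingers, y is the line along which they close (so a half turn about z gives the same grasp; the last joint's range is limited). The gripper opens to 85 mm and grips with 20 to 120 N. Pads are 22 mm wide; open, the fingers measure 114 mm over their backs; the gripper's body (76 mm by 85 mm) begins 54 mm behind the grasp point. The pads swing forward as they close: fully open they stand 13 mm farther back than shut.
Start: joints at [1.098, 0.3, 1.521, -0, 1.321, -0.067], TCP at [0.217, 0.505, 0.25] pointing down, gripper open.
Joint ranges: [-3.03, 3.03], [-0.79, 2.21], [0.23, 2.52], [-1.04, 4.18], [0, 3.07], [-2.55, 2.55]. Speed limits (rad/s): [2.22, 2.22, 2.57, 3.14, 3.14, 3.14].

### API

Orientations are given as a unit quaternion [w, x, y, z].
In Python, from station import r, grip, capture, finish_job gives the robot as it stands. The module is installed in compiled form; this text tells all that it offers. Calls block until the motion is done:
- r.move_ptp(position, orientation): joint-space move of the TCP to a pose.
- r.line_to(position, v=0.15, attitude=None): straight line of the TCP; attitude=None keeps the orientation; v is the mean speed in m/s.
- r.goto_joints(angles): joint-space move.
- grip(opening): finger opening in m; the grip force is fixed at half the most; returns when the fingers have stopped.
- r.hold(seconds).
- r.solve_ik(position, orientation): joint angles nearest the present ones, or None.
- r.sense(): the state.
- capture(name): name is "side" or "top" or "wrist"; returns a dict with "pixels" (400x640x3 uint8, red, green, blue), "K" (3x3 intrinsics, pixels), "rvec" (rotation vector, rad) and "tvec" (3), from world to camera coordinates, as OpenCV has them. Camera axes: x right, y down, z forward; pixel columns grow to the right and rows downward; lengths in m; the calibration is good to about 2 mm. The wrist camera is an equidistant fisheye: a pixel r from the principal point sees the ray r / f radians off the axis. A picture is of the moment at which its call begins. There is no depth.
A pose or a line that the arm cannot do raises r.MotionError and nothing moves.
- finish_job(): hands the job in; it is judged then, once.
The state is a dict: "clock": time; "joints": joint angles; "dq": joint speeds; "joint_torque": joint torques, N m; "eef_pos": TCP position; "eef_rot": TCP orientation; "wrist_force": force on the tool from outside, world axes, zero at the start; "ft_torque": the same for the moment, N m; "grip_width": finger opening in m; "grip_force": force on a finger pad.
Only numpy, scipy, OpenCV 4.12 (cv2) and the standard library are available. Lean on these libraries where they do the work, as an engineer would, in place of code of your own. Each camera call takes 0.05 s, during which the arm holds its last target. There are 200 camera calls.

## Working session

There is one attempt and no reset: what is moved stays moved. The work goes in short steps, each a Python script; the robot and the scene stay as the last script left them, time stands still between calls to the robot, and variables do not carry over. Pictures are saved under pics/ and viewed, at most 14 in all, crops included, and the job is handed in when it is done.

```bash
mkdir -p pics; ls
python3 - <<'E'
from station import r,grip,capture,finish_job
import cv2,numpy as np
for n in("top","side"):
    c=capture(n);cv2.imwrite(f"pics/{n}0.png",c["pixels"][:,:,::-1]);print(n,c["K"].tolist(),c["rvec"],c["tvec"])
    np.savez(n+"0.npz",**c)
s=r.sense();print(s["clock"],s["eef_pos"],s["eef_rot"])
E
```

```text
pics
top [[419.0251487719063, 0.0, 315.9367042288935], [0.0, 419.0251487719063, 197.02396768136086], [0.0, 0.0, 1.0]] [ 2.12071017 -2.14786432  0.17799522] [-0.00540052  0.48266032  0.97854541]
side [[476.28951934391483, 0.0, 323.7053822954913], [0.0, 476.28951934391483, 199.1658366009685], [0.0, 0.0, 1.0]] [ 0.09070663 -2.78525536  1.43992581] [0.44513472 0.09183293 1.42610594]
0.1 [0.21702821 0.50515951 0.24975229] [-1.45133626e-04  2.01514188e-01  9.79485445e-01 -5.24083612e-04]
```

View pics/top0.png

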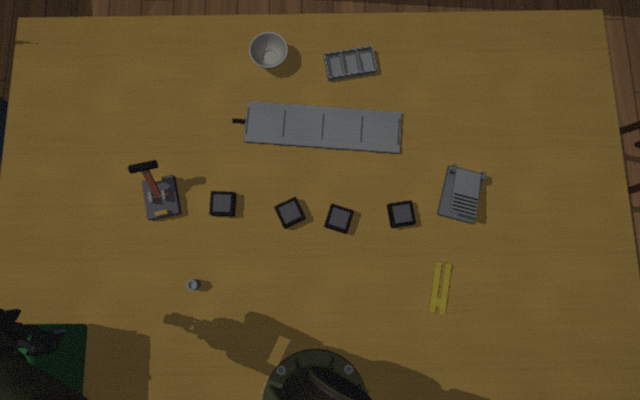

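View pics/side0.png

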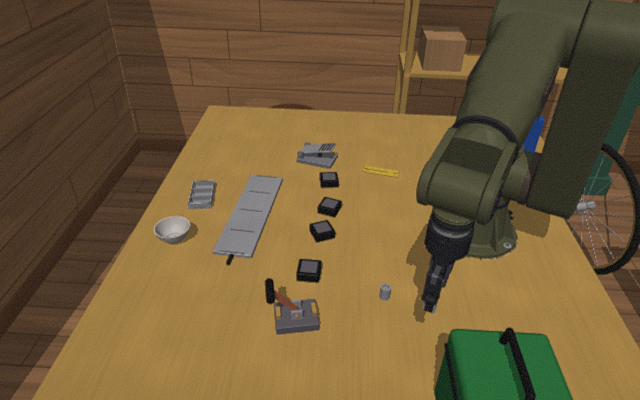

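```bash
cat > h.py <<'E'
import cv2,numpy as np
from scipy.spatial.transform import Rotation as R
def ray(c,uv,z,fish=False):
    Rm=cv2.Rodrigues(np.array(c["rvec"],float))[0];C=-Rm.T@np.array(c["tvec"],float)
    K=np.array(c["K"]);p=np.atleast_2d(uv).astype(float)
    n=(p-K[:2,2])/[K[0,0],K[1,1]]
    if fish:
        th=np.linalg.norm(n,axis=1);d=np.c_[n*(np.sin(th)/np.maximum(th,1e-9))[:,None],np.cos(th)]
    else: d=np.c_[n,np.ones(len(n))]
    w=d@Rm
    return C+w*((z-C[2])/w[:,2])[:,None]
def proj(c,P):
    return cv2.projectPoints(np.atleast_2d(P).astype(float),np.array(c["rvec"],float),np.array(c["tvec"],float),np.array(c["K"],float),None)[0][:,0]
def rects(c,mask,z,amin=60):
    out=[]
    for k in cv2.findContours(mask.astype(np.uint8),cv2.RETR_EXTERNAL,cv2.CHAIN_APPROX_NONE)[0]:
        if cv2.contourArea(k)<amin: continue
        w=ray(c,k[:,0],z)[:,:2]*1000
        rc=cv2.minAreaRect(w.astype(np.float32))
        out.append((np.round(k[:,0].mean(0)),np.round(np.array(rc[0])/1000,4),np.round(rc[1],1),round(rc[2],1)))
    return out
E
python3 - <<'E'
from h import *
c=dict(np.load("top0.npz"));im=c["pixels"].astype(int)
Rm=cv2.Rodrigues(c["rvec"])[0];print("cam",-Rm.T@c["tvec"])
for p in [(223,204),(290,212),(340,218),(401,214),(143,166),(323,128),(190,128)]:print(p,im[p[1],p[0]])
hsv=cv2.cvtColor(c["pixels"],cv2.COLOR_RGB2HSV)
v=im.max(2);roi=np.zeros(v.shape,bool);roi[85:240,125:500]=1
for q in rects(c,(v<45)&roi,0.028):print("dark",q)
sat=im.max(2)-im.min(2)
for q in rects(c,(sat<22)&(v>60)&roi,0.012,150):print("grey",q)
for q in rects(c,(sat<25)&(v>45)&(v<110)&roi,0.028):print("inner",q)
a=cv2.resize(c["pixels"][90:240,120:420],None,fx=2.6,fy=2.6,interpolation=cv2.INTER_CUBIC)
cv2.imwrite("pics/crop0.png",a[:,:,::-1])
b=cv2.resize(np.hstack([c["pixels"][140:240,120:220],c["pixels"][150:250,410:510]]),None,fx=4,fy=4,interpolation=cv2.INTER_CUBIC)
cv2.imwrite("pics/crop1.png",b[:,:,::-1])
E
```

```text
cam [ 0.31354276 -0.01071726  1.04504419]
(223, 204) [65 63 68]
(290, 212) [63 60 67]
(340, 218) [65 64 67]
(401, 214) [66 65 67]
(143, 166) [23 23 18]
(323, 128) [76 78 79]
(190, 128) [112  89  50]
dark (array([339., 218.]), array([ 0.4312, -0.0664]), array([57.7, 58.4]), 70.8)
dark (array([401., 214.]), array([ 0.4404, -0.2192]), array([59.2, 61.8]), 7.9)
dark (array([290., 213.]), array([0.4474, 0.0531]), array([60.7, 56.8]), 25.9)
dark (array([223., 204.]), array([0.4703, 0.2178]), array([61.8, 59.6]), 89.3)
dark (array([171., 198.]), array([0.4897, 0.3584]), array([97. , 61.5]), 10.9)
dark (array([143., 166.]), array([0.5668, 0.4189]), array([21.5, 69.8]), 10.0)
grey (array([339., 218.]), array([ 0.4345, -0.0675]), array([39.1, 38.7]), 70.6)
grey (array([402., 213.]), array([ 0.444 , -0.2246]), array([38.5, 38.7]), 8.8)
grey (array([289., 212.]), array([0.4515, 0.0551]), array([39.3, 39.9]), 26.2)
grey (array([221., 202.]), array([0.4765, 0.225 ]), array([40. , 37.9]), 89.3)
grey (array([158., 200.]), array([0.4934, 0.38  ]), array([96.6, 76. ]), 11.7)
grey (array([462., 196.]), array([ 0.4929, -0.3771]), array([ 99.3, 136.5]), 73.7)
grey (array([323., 127.]), array([ 0.6707, -0.0304]), array([401.3, 112.3]), 84.8)
inner (array([339., 218.]), array([ 0.4327, -0.0666]), array([43.2, 42.8]), 70.7)
inner (array([402., 213.]), array([ 0.4422, -0.2213]), array([42.8, 42.8]), 7.8)
inner (array([289., 212.]), array([0.4493, 0.0541]), array([43.1, 43.7]), 26.1)
inner (array([221., 203.]), array([0.474 , 0.2214]), array([44. , 42.3]), 89.3)
inner (array([161., 198.]), array([0.4882, 0.3722]), array([100.7,  77.9]), 11.8)
inner (array([461., 193.]), array([ 0.4899, -0.3709]), array([ 97.6, 135.8]), 73.2)
inner (array([323., 127.]), array([ 0.665 , -0.0298]), array([397.3, 111.1]), 84.9)
```

View pics/crop1.png

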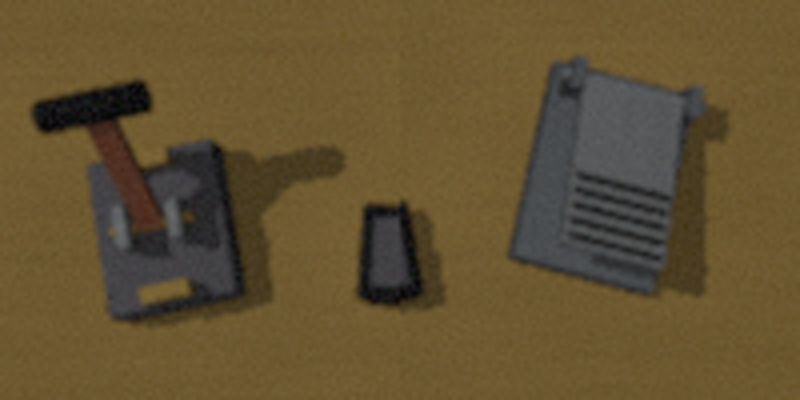

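View pics/crop0.png

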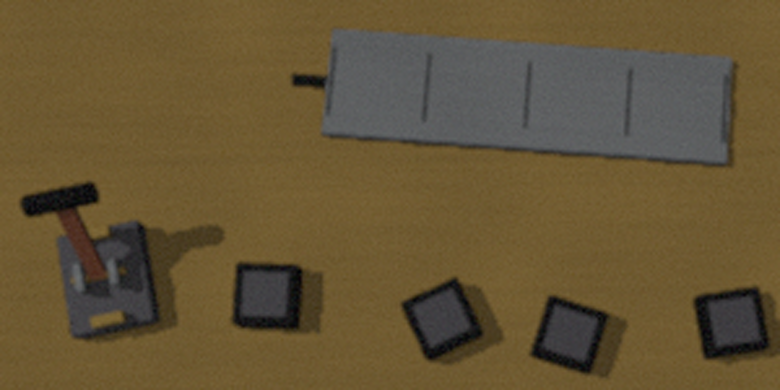

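```bash
cat >> h.py <<'E'
from station import r,grip,capture,finish_job
def ori(yaw,t,flip=False):
    h=np.array([np.cos(yaw),np.sin(yaw),0]);z=np.sin(t)*h-np.array([0,0,np.cos(t)])
    y=np.cross([0,0,1],h)*(-1 if flip else 1)
    return R.from_matrix(np.c_[np.cross(y,z),y,z])
def q(rot): return rot.as_quat(scalar_first=True)
ISO=np.array([.489,.373]);ISOYAW=np.radians(11.8)
PL=np.array([.669,-.030]);PLYAW=np.radians(-5.2)
def best(yaw,t):
    # of the two equivalent closing directions, the one with reachable wrist nearest the middle
    return [ori(yaw,t,f) for f in(False,True)]
def save(n,f):
    c=capture(n);cv2.imwrite(f,c["pixels"][:,:,::-1]);return c
def throw(on):
    s=-1 if on else 1
    h=np.array([np.cos(ISOYAW),np.sin(ISOYAW)])
    p=lambda a,z:[*(ISO+a*h),z]
    grip(0.0)
    o=[o for o in best(ISOYAW,0) if r.solve_ik(p(s*.103,.2),q(o)) is not None]
    o=min(o,key=lambda o:abs(r.solve_ik(p(s*.103,.2),q(o))[5]))
    r.move_ptp(p(s*.103,.2),q(o));r.line_to(p(s*.103,.113))
    r.line_to(p(s*.003,.113),v=.07);print("push",r.sense()["wrist_force"])
    r.line_to(p(s*.06,.113),v=.1);r.line_to(p(s*.103,.25),v=.2);r.hold(.3)
E
python3 - <<'E'
from h import *
c=dict(np.load("top0.npz"))
print("grip",ray(c,(143,166),.106),"rib",ray(c,(465,204),.058),"lever",ray(c,(441,288),0),"sock",ray(c,(193,285),.03))
throw(False);print(r.sense()["clock"])
r.goto_joints([1.7,.3,1.521,0,1.321,0])
c=save("top","pics/t1.png");np.savez("t1.npz",**c)
h=np.array([np.cos(ISOYAW),np.sin(ISOYAW)])
off=proj(c,[*(ISO-.058*h),.106]);print("off expected px",off)
v=c["pixels"].astype(int).max(2);roi=np.zeros(v.shape,bool);roi[85:260,125:500]=1
for k in rects(c,(v<45)&roi,0.028):print("dark",k)
E
```

```text
grip [[0.54904026 0.38574274 0.106     ]] rib [[ 0.45818101 -0.36618677  0.058     ]] lever [[ 0.26042918 -0.31373923  0.        ]] sock [[0.27630101 0.28289115 0.03      ]]
push [-0.60001753  0.07399285  0.12273167]
6.5167
off expected px [[151.01593535 216.27933099]]
dark (array([339., 218.]), array([ 0.4312, -0.0664]), array([57.7, 58.4]), 70.8)
dark (array([401., 214.]), array([ 0.4404, -0.2192]), array([59.2, 61.8]), 7.9)
dark (array([290., 212.]), array([0.447 , 0.0529]), array([59.8, 56.8]), 25.9)
dark (array([223., 204.]), array([0.4703, 0.2178]), array([62.1, 59.6]), 89.3)
dark (array([166., 204.]), array([0.4647, 0.3591]), array([ 77. , 138.3]), 49.0)
```

```bash
cat >> h.py <<'E'
D=.011
def find_packs(c,excl=None):
    im=c["pixels"].astype(int);v=im.max(2);sat=v-im.min(2)
    roi=np.zeros(v.shape,bool);roi[85:270,185:430]=1
    return [k for k in rects(c,(sat<25)&(v>45)&(v<110)&roi,.028) if max(k[2])<55]
def plan(pc,ang,slot,T=-20):
    t0,t1=np.radians([T,T+90]);pp=np.array([*(PL+slot*np.array([-np.sin(PLYAW),np.cos(PLYAW)])),.042])
    c=[]
    for k in range(4):
        yaw=np.radians(ang+90*k)
        for f in(False,True):
            a=ori(yaw,t0,f);b=ori(PLYAW,t1,f)
            A=np.array([*pc,.014])-D*a.as_matrix()[:,2];B=pp-D*b.as_matrix()[:,2]
            ja=r.solve_ik(A,q(a));jb=r.solve_ik(B,q(b))
            ju=r.solve_ik(A+[0,0,.13],q(a));jv=r.solve_ik(B+[0,0,.1],q(b))
            if any(x is None for x in(ja,jb,ju,jv)):continue
            c.append((max(abs(ju[5]),abs(jb[5]))+np.abs(np.array(ju)-jv).max(),A,a,B,b,ju,jv))
    return sorted(c,key=lambda x:x[0])
E
python3 - <<'E'
from h import *
c=dict(np.load("t1.npz"))
a=cv2.resize(c["pixels"][140:240,120:240],None,fx=4,fy=4);cv2.imwrite("pics/t1c.png",a[:,:,::-1])
for k,s in zip(sorted(find_packs(c),key=lambda k:-k[1][1]),(.15,.05,-.05,-.15)):
    print(k)
    for T in(-10,-20,-30):
        p=plan(k[1],k[3],s,T);print(T,len(p),[round(x[0],2) for x in p])
        if p:print(np.round(p[0][5],2),np.round(p[0][6],2))
E
```

```text
(array([221., 203.]), array([0.474 , 0.2216]), array([43.6, 42.3]), 89.3)
-10 6 [np.float64(4.79), np.float64(4.92), np.float64(5.4), np.float64(5.48), np.float64(5.63), np.float64(5.7)]
[0.29 0.31 1.75 0.19 1.03 0.21] [0.22 0.61 1.91 3.58 0.81 1.32]
-20 7 [np.float64(4.64), np.float64(4.94), np.float64(5.7), np.float64(5.74), np.float64(5.83), np.float64(6.1), np.float64(6.54)]
[0.21 0.3  1.8  0.41 1.   0.01] [0.22 0.53 1.89 3.71 0.56 1.18]
-30 6 [np.float64(4.61), np.float64(5.18), np.float64(6.1), np.float64(6.43), np.float64(6.46), np.float64(6.91)]
[ 0.14  0.31  1.84  0.62  1.01 -0.19] [0.21 0.49 1.84 4.04 0.33 0.85]
(array([289., 212.]), array([0.4491, 0.0546]), array([43.2, 42.6]), 26.1)
-10 6 [np.float64(4.63), np.float64(4.7), np.float64(4.96), np.float64(5.09), np.float64(5.26), np.float64(5.34)]
[-0.04  0.23  1.86  0.17  1.14 -0.57] [0.01 0.57 1.99 3.28 0.81 1.49]
-20 7 [np.float64(4.52), np.float64(4.57), np.float64(5.08), np.float64(5.31), np.float64(5.33), np.float64(5.37), np.float64(6.58)]
[-0.11  0.28  1.82  0.31  1.25 -0.7 ] [0.01 0.49 1.96 3.32 0.54 1.45]
-30 6 [np
[... 769 characters left out ...]
-0.21  0.43  1.93  2.76  0.28  1.88]
(array([402., 213.]), array([ 0.4421, -0.2211]), array([42.6, 42.8]), 6.6)
-10 7 [np.float64(4.19), np.float64(4.26), np.float64(4.26), np.float64(4.34), np.float64(4.89), np.float64(6.05), np.float64(6.1)]
[-0.49  0.36  1.69 -0.1   1.24  1.01] [-0.44  0.58  1.96  2.68  0.84 -1.31]
-20 6 [np.float64(4.0), np.float64(4.07), np.float64(4.28), np.float64(4.63), np.float64(5.74), np.float64(6.12)]
[-0.65  0.17  1.97  0.34  0.78  0.59] [-0.43  0.5   1.94  2.54  0.59  1.97]
-30 6 [np.float64(3.68), np.float64(3.93), np.float64(4.07), np.float64(5.15), np.float64(5.29), np.float64(6.36)]
[-0.42  0.53  1.51 -0.26  1.57  1.1 ] [-0.42  0.45  1.89  2.23  0.36 -0.86]
```

View pics/t1c.png

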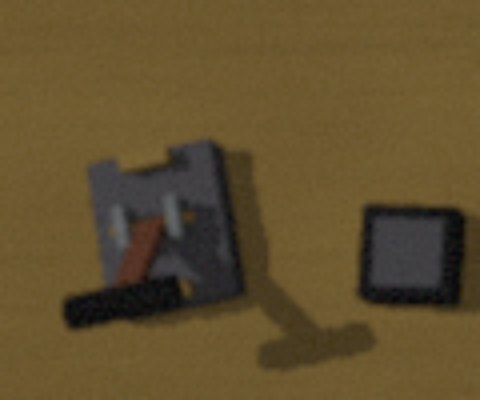

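```bash
cat >> h.py <<'E'
LO=np.array([-3.03,-.79,.23,-1.04,0,-2.55]);HI=np.array([3.03,2.21,2.52,4.18,3.07,2.55])
def plan(pc,ang,slot,Ts=(-50,-45,-40,-35,-30),kks=range(4)):
    pp=np.array([*(PL+slot*np.array([-np.sin(PLYAW),np.cos(PLYAW)])),.042]);c=[]
    for T in Ts:
      t0,t1=np.radians([T,T+90])
      for k in range(4):
        yaw=np.radians(ang+90*k)
        for f in(False,True):
          a=ori(yaw,t0,f);A=np.array([*pc,.014])-D*a.as_matrix()[:,2]
          ja=r.solve_ik(A,q(a));ju=r.solve_ik(A+[0,0,.15],q(a))
          if ja is None or ju is None: continue
          for kk in kks:
            b=ori(PLYAW+kk*np.pi/2,t1,f);B=pp-D*b.as_matrix()[:,2]
            jb=r.solve_ik(B,q(b));jv=r.solve_ik(B+[0,0,.12],q(b))
            if jb is None or jv is None:continue
            J=np.array([ja,ju,jb,jv]);m=min((J-LO).min(),(HI-J).min())
            if m<.1: continue
            c.append((np.abs(J[1]-J[3]).max(),T,k,kk,A,a,B,b,J,m))
    return sorted(c,key=lambda x:x[0])
E
python3 - <<'E'
from h import *
r.goto_joints([0.9,.0,1.7,0,1.44,0]);r.goto_joints([0,0,1.7,0,1.44,0]);print(r.sense()["eef_pos"],r.sense()["clock"])
c=dict(np.load("t1.npz"))
for k,s in zip(sorted(find_packs(c),key=lambda k:-k[1][1]),(.15,.05,-.05,-.15)):
    print(k[1])
    for x in plan(k[1],k[3],s)[:3]:print(np.round(x[0],2),x[1:4],round(x[-1],2));print(np.round(x[8],2).tolist())
E
```

```text
[0.43881075 0.03743175 0.32140132] 11.9917
[0.474  0.2216]
1.39 (-50, 0, 1) 0.38
[[0.64, 0.86, 1.46, -0.66, 1.48, 0.94], [0.64, 0.63, 1.44, -0.66, 1.68, 0.79], [-0.1, 0.84, 1.31, 0.78, 1.14, -0.41], [-0.1, 0.69, 1.27, 0.73, 1.29, -0.26]]
1.43 (-45, 0, 1) 0.43
[[0.63, 0.82, 1.49, -0.61, 1.41, 0.92], [0.63, 0.59, 1.46, -0.6, 1.62, 0.78], [-0.13, 0.86, 1.31, 0.87, 1.18, -0.47], [-0.13, 0.7, 1.28, 0.82, 1.31, -0.32]]
1.46 (-40, 0, 1) 0.47
[[0.61, 0.78, 1.52, -0.57, 1.34, 0.9], [0.61, 0.55, 1.48, -0.55, 1.56, 0.75], [-0.15, 0.89, 1.31, 0.95, 1.22, -0.53], [-0.15, 0.72, 1.29, 0.91, 1.34, -0.37]]
[0.4491 0.0546]
1.32 (-50, 3, 3) 0.36
[[-0.27, 0.73, 1.71, 0.62, 1.4, -1.06], [-0.27, 0.47, 1.7, 0.61, 1.63, -0.9], [0.19, 0.92, 1.16, -0.68, 1.35, 0.54], [0.19, 0.77, 1.12, -0.67, 1.5, 0.42]]
1.33 (-45, 3, 3) 0.29
[[-0.25, 0.69, 1.74, 0.59, 1.33, -1.04], [-0.25, 0.43, 1.71, 0.57, 1.58, -0.88], [0.21, 0.95, 1.14, -0.75, 1.4, 0.57], [0.21, 0.8, 1.11, -0.74, 1.54, 0.45]]
1.34 (-40, 3, 3) 0.22
[[-0.23, 0.65, 1.77, 0.55, 1.26, -1.0], [-0.23, 0.39, 1.73, 0.52, 1.52, -0.85], [0.23, 0.98, 1.12, -0.82, 1.4
[... 442 characters left out ...]
.32, 2.34, 3.72, 0.15, 1.11], [-0.19, -0.1, 2.27, -0.23, 0.38, -1.24], [-0.45, 0.97, 1.18, 0.88, 1.49, -0.67], [-0.45, 0.81, 1.17, 0.87, 1.61, -0.54]]
[ 0.4421 -0.2211]
1.25 (-50, 3, 3) 0.25
[[-0.77, 0.84, 1.49, 0.5, 1.56, -1.1], [-0.77, 0.6, 1.48, 0.52, 1.78, -0.97], [-0.1, 0.84, 1.31, -0.79, 1.13, 0.4], [-0.1, 0.69, 1.27, -0.74, 1.28, 0.25]]
1.3 (-45, 3, 3) 0.17
[[-0.76, 0.8, 1.53, 0.47, 1.48, -1.08], [-0.76, 0.56, 1.5, 0.48, 1.71, -0.96], [-0.07, 0.87, 1.3, -0.87, 1.17, 0.46], [-0.07, 0.71, 1.27, -0.82, 1.3, 0.31]]
1.38 (-50, 3, 0) 0.22
[[-0.77, 0.84, 1.49, 0.5, 1.56, 2.04], [-0.77, 0.6, 1.48, 0.52, 1.78, 2.17], [-0.39, 0.61, 1.75, 1.06, 0.22, 0.29], [-0.39, 0.41, 1.71, 0.51, 0.39, 0.87]]
```

```bash
cat >> h.py <<'E'
def neutral(): r.goto_joints([0,0,1.7,0,1.44,0])
def choose(pc,ang,slot,kks=(1,3)):
    P=[p for p in plan(pc,ang,slot,(-45,-40,-35,-30),kks) if np.abs(p[8][0]-p[8][1]).max()<.6 and np.abs(p[8][2]-p[8][3]).max()<.6]
    return P[0] if P else None
def move_pack(pc,ang,slot,kks=(1,3)):
    p=choose(pc,ang,slot,kks);_,T,k,kk,A,a,B,b,J,m=p;print("plan",T,k,kk,round(p[0],2),np.round(J[1],2),np.round(J[3],2))
    grip(.085);r.goto_joints(J[1].tolist());r.line_to(A+[0,0,.03],v=.2);r.line_to(A,v=.06)
    f0=r.sense()["wrist_force"]
    grip(.05);s=r.sense();print("grip",s["grip_width"],s["grip_force"],"fz",f0[2],s["wrist_force"][2])
    if s["grip_width"]<.055: return print("MISSED")
    r.line_to(A+[0,0,.15],v=.12);print("lift",r.sense()["grip_width"])
    try: r.line_to(B+[0,0,.12],v=.12,attitude=q(b))
    except r.MotionError as e: print("ptp",e);r.move_ptp(B+[0,0,.12],q(b))
    print("over",r.sense()["grip_width"],r.sense()["grip_force"])
    r.line_to(B+[0,0,.012],v=.1);r.hold(.2);f0=r.sense()["wrist_force"][2]
    for dz in np.arange(.010,-.006,-.001):
        r.line_to(B+[0,0,dz],v=.03);f=r.sense()["wrist_force"][2]-f0
        if abs(f)>4: break
    print("contact dz",dz,f,"w",r.sense()["grip_width"])
    grip(.08);r.line_to(B+[0,0,dz]-.11*b.as_matrix()[:,2],v=.1);r.line_to(np.array(r.sense()["eef_pos"])+[0,0,.08],v=.2);neutral()
    print("clock",r.sense()["clock"])
E
python3 - <<'E'
from h import *
ks=sorted(find_packs(capture("top")),key=lambda k:-k[1][1])
for k in ks:print(k)
for k,s in zip(ks,(.15,.05,-.05,-.15)):
    p=choose(k[1],k[3],s);print(None if p is None else (p[:4],np.round(p[8],2).tolist()))
k=ks[0];move_pack(k[1],k[3],.15)
for n in("top","side"):np.savez(n+"1.npz",**save(n,f"pics/{n}1.png"))
E
```

```text
(array([339., 218.]), array([ 0.4323, -0.0665]), array([43.2, 43.5]), 70.6)
(array([402., 212.]), array([ 0.4432, -0.221 ]), array([41.3, 43.7]), 7.0)
((np.float64(1.4753664211531565), -30, 2, 3), [[-0.51, 0.47, 2.02, 0.69, 0.88, -0.68], [-0.51, 0.17, 1.96, 0.56, 1.18, -0.43], [0.38, 1.15, 0.87, -0.89, 1.71, 0.63], [0.38, 1.0, 0.88, -0.91, 1.8, 0.51]])
((np.float64(1.4162682422940724), -45, 3, 3), [[-0.76, 0.8, 1.52, 0.47, 1.49, -1.08], [-0.76, 0.57, 1.5, 0.47, 1.72, -0.97], [0.21, 0.95, 1.14, -0.75, 1.4, 0.57], [0.21, 0.8, 1.11, -0.74, 1.54, 0.45]])
plan -30 2 3 1.48 [-0.51  0.17  1.96  0.56  1.18 -0.43] [ 0.38  1.    0.88 -0.91  1.8   0.51]
grip 0.05903694430656684 64.62187170982361 fz -0.6194172604641324 5.6364053818091095
lift 0.05876287665663214
over 0.05863331907777544 71.30035042762756
contact dz 0.002000000000000007 5.704753580484356 w 0.058855211750948114
clock 26.8667
```

View pics/side1.png

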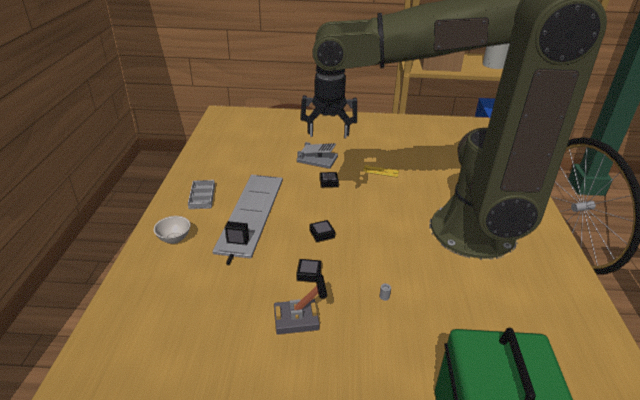

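Run:
```python
from h import *
r.goto_joints([1.5,0,1.7,0,1.44,0]);c=capture("top");r.goto_joints([0,0,1.7,0,1.44,0])
ks=sorted(find_packs(c),key=lambda k:-k[1][1])
for k,s in zip(ks,(.05,-.05,-.15)):
    print(k)
    seen=set()
    for p in plan(k[1],k[3],s,(-50,-40,-30,-20),(0,1,3)):
        if np.abs(p[8][0]-p[8][1]).max()>.6 or np.abs(p[8][2]-p[8][3]).max()>.6 or p[1:4] in seen: continue
        seen.add(p[1:4]);print(np.round(p[0],2),p[1:4],"hdir",round((k[3]+90*p[2])%360),round(p[9],2))
print(r.sense()["clock"])
```

```text
(array([221., 203.]), array([0.474 , 0.2213]), array([43.9, 42.3]), 89.3)
1.35 (-20, 1, 1) hdir 179 0.42
1.36 (-50, 0, 1) hdir 89 0.38
1.41 (-40, 0, 1) hdir 89 0.47
1.44 (-30, 0, 1) hdir 89 0.57
1.45 (-20, 0, 1) hdir 89 0.69
1.62 (-40, 2, 3) hdir 269 0.22
1.66 (-50, 2, 3) hdir 269 0.36
1.7 (-50, 3, 3) hdir 359 0.36
1.76 (-40, 3, 3) hdir 359 0.22
2.23 (-50, 3, 1) hdir 359 0.69
2.31 (-40, 3, 1) hdir 359 0.7
2.38 (-30, 3, 1) hdir 359 0.69
2.46 (-20, 3, 1) hdir 359 0.68
2.77 (-50, 0, 3) hdir 89 0.2
2.86 (-40, 0, 3) hdir 89 0.16
2.91 (-30, 2, 0) hdir 269 0.23
2.94 (-20, 2, 0) hdir 269 0.5
3.23 (-20, 3, 0) hdir 359 0.5
3.36 (-30, 3, 0) hdir 359 0.23
3.55 (-20, 1, 0) hdir 179 0.22
3.65 (-20, 0, 0) hdir 89 0.5
3.95 (-30, 0, 0) hdir 89 0.1
(array([289., 212.]), array([0.4494, 0.0541]), array([43.2, 43.7]), 26.1)
1.32 (-50, 3, 3) hdir 296 0.3
1.38 (-40, 3, 3) hdir 296 0.15
1.48 (-20, 1, 1) hdir 116 0.49
1.56 (-30, 1, 1) hdir 116 0.22
1.75 (-50, 0, 1) hdir 26 0.8
1.8 (-40, 0, 1) hdir 26 0.84
1.83 (-30, 0, 1) hdir 26 0.87
1.84 (-20, 0, 1) hdir 26 0.77
2.19 (-50, 0, 3) hdir 26 0.3
2.28 (-40, 0, 3
[... 360 characters left out ...]
0.2213]), array([42.3, 42.7]), 7.8)
1.24 (-50, 3, 3) hdir 278 0.25
1.39 (-50, 3, 0) hdir 278 0.22
1.4 (-20, 1, 1) hdir 98 0.5
1.5 (-50, 0, 0) hdir 8 0.22
1.52 (-30, 1, 1) hdir 98 0.14
1.62 (-20, 0, 1) hdir 8 0.73
1.62 (-50, 0, 1) hdir 8 0.64
1.65 (-30, 0, 1) hdir 8 0.77
1.65 (-40, 0, 1) hdir 8 0.71
2.07 (-30, 2, 0) hdir 188 0.16
2.17 (-20, 2, 0) hdir 188 0.49
2.29 (-50, 0, 3) hdir 8 0.25
2.39 (-30, 0, 0) hdir 8 0.34
2.68 (-50, 3, 1) hdir 278 0.39
2.7 (-20, 0, 0) hdir 8 0.55
2.74 (-40, 3, 1) hdir 278 0.37
2.75 (-30, 1, 0) hdir 98 0.14
2.79 (-30, 3, 1) hdir 278 0.33
2.85 (-20, 3, 1) hdir 278 0.28
2.88 (-20, 3, 0) hdir 278 0.54
2.88 (-20, 1, 0) hdir 98 0.5
2.97 (-30, 3, 0) hdir 278 0.33
31.3167
```

```bash
cat >> h.py <<'E'
FORCE=None
def choose(pc,ang,slot,kks=None):
    T,k,kk=FORCE
    P=[p for p in plan(pc,ang,slot,(T,),(kk,)) if p[2]==k and np.abs(p[8][0]-p[8][1]).max()<.6 and np.abs(p[8][2]-p[8][3]).max()<.6]
    return P[0]
def look(j1=1.5):
    r.goto_joints([j1,0,1.7,0,1.44,0]);c=capture("top");neutral();return c
E
python3 - <<'E'
import h;from h import *
ks=sorted(find_packs(look()),key=lambda k:-k[1][1])
print(ks);k=ks[-1]
if abs(k[3]-7)<8: h.FORCE=(-40,0,1);move_pack(k[1],k[3],-.15)
r.goto_joints([1.5,0,1.7,0,1.44,0]);c=save("top","pics/top2.png");neutral()
ks=sorted(find_packs(c),key=lambda k:-k[1][1]);print(ks)
save("side","pics/side2.png")
E
```

```text
[(array([221., 203.]), array([0.474 , 0.2213]), array([43.9, 42.3]), 89.3), (array([289., 212.]), array([0.4491, 0.0546]), array([43.1, 42.6]), 26.0), (array([402., 213.]), array([ 0.4421, -0.221 ]), array([42.3, 42.5]), 8.4)]
plan -40 0 1 1.64 [-0.38  0.59  1.42 -0.34  1.75  1.09] [-0.56  0.86  1.04  0.76  1.69 -0.56]
grip 0.05885383048682938 65.31059861183167 fz 0.16767016953270863 5.990783814409518
lift 0.05893156625102821
over 0.05853626750851231 64.76559519767761
contact dz 0.0010000000000000078 5.942581611258822 w 0.05879319951375184
clock 49.8333
[(array([221., 203.]), array([0.474 , 0.2215]), array([43.8, 42.3]), 89.3), (array([289., 212.]), array([0.4491, 0.054 ]), array([42.8, 42.7]), 24.1)]
```

View pics/side2.png

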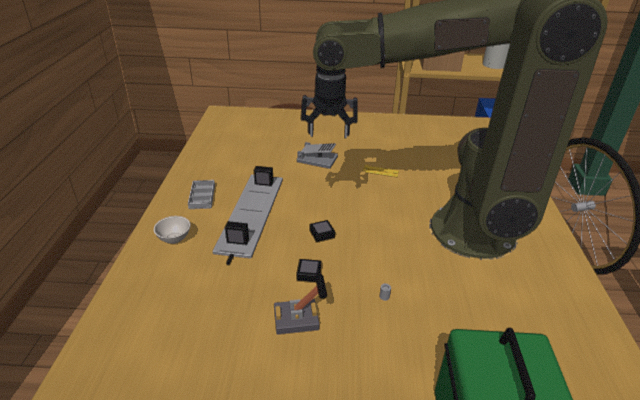

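Run:
```python
import h;from h import *
ks=sorted(find_packs(look()),key=lambda k:-k[1][1]);k=ks[0];print(k)
a=k[3] if k[3]>45 else k[3]+90
h.FORCE=(-40,2,3);move_pack(k[1],a,.05)
c=look();ks=sorted(find_packs(c),key=lambda k:-k[1][1]);print(ks)
cv2.imwrite("pics/top3.png",cv2.resize(c["pixels"][80:260,120:440],None,fx=2.4,fy=2.4)[:,:,::-1])
save("side","pics/side3.png")
```

```text
(array([221., 203.]), array([0.474 , 0.2213]), array([43.9, 42.3]), 89.3)
plan -40 2 3 1.62 [ 0.07  0.3   1.86  0.81  1.09 -0.35] [ 0.23  0.83  1.1  -0.81  1.57  0.48]
grip 0.05892540667396628 64.77838397026062 fz 0.28540539131956 5.507852285033244
lift 0.058900399667464604
over 0.058898338866213075 64.62065577507019
contact dz 0.002000000000000007 8.673244954172702 w 0.05901473455545181
clock 72.2917
[(array([293., 226.]), array([0.4145, 0.0455]), array([42.7, 42.5]), 24.2)]
```

View pics/top3.png

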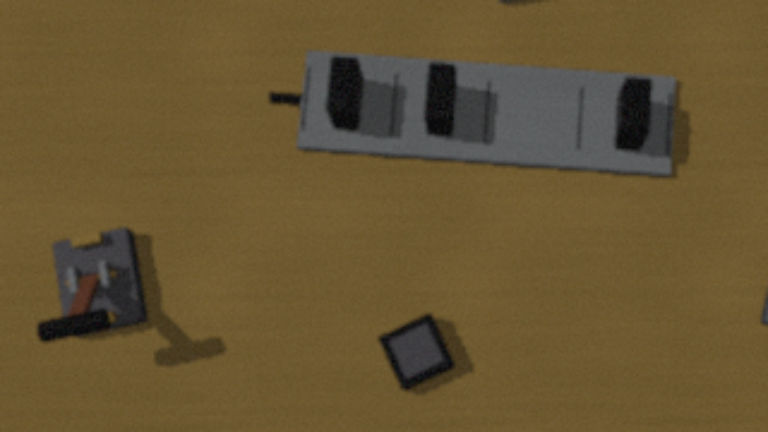

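Run:
```python
import h;from h import *
ks=find_packs(look());print(ks);k=ks[0]
ok=False
for F in [(-30,0,1),(-40,0,1),(-40,3,3),(-20,0,1)]:
    h.FORCE=F
    try: choose(k[1],k[3],-.05);ok=True;break
    except IndexError: pass
print(F,ok)
if ok: move_pack(k[1],k[3],-.05)
c=look();print(find_packs(c));np.savez("t4.npz",**c)
s=save("side","pics/side4.png")
a=cv2.resize(c["pixels"][80:260,120:440],None,fx=2.4,fy=2.4);b=cv2.resize(s["pixels"][150:300,190:350],None,fx=1.3,fy=1.3)
cv2.imwrite("pics/top4.png",a[:,:,::-1])
cv2.imwrite("pics/side4c.png",cv2.resize(s["pixels"][140:300,180:360],None,fx=3.5,fy=3.5)[:,:,::-1])
```

```text
[(array([293., 226.]), array([0.4145, 0.0453]), array([42.7, 43.3]), 25.9)]
(-30, 0, 1) True
plan -30 0 1 1.83 [ 0.11  0.37  1.69 -0.17  1.58  1.28] [-0.47  0.84  1.16  0.94  1.65 -0.56]
grip 0.05900201459788358 65.12545466423035 fz -0.26782602355024954 6.075102401460069
lift 0.058474847209118976
over 0.05872777133200368 64.6212100982666
contact dz 0.002000000000000007 4.925258163660821 w 0.058595469555703696
clock 95.175
[]
```

View pics/top4.png

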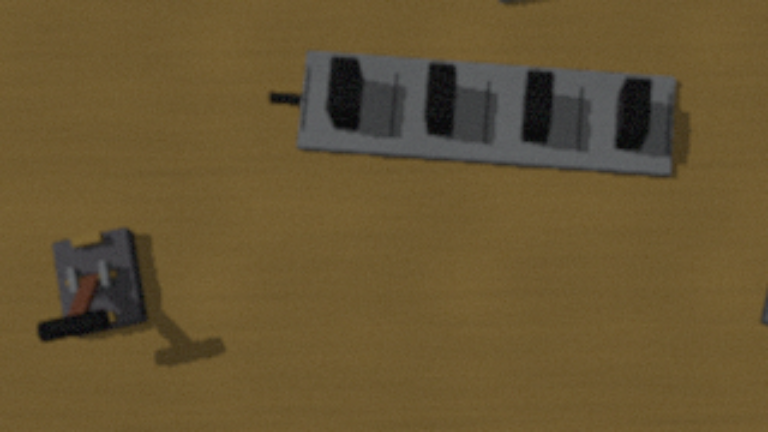

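View pics/side4c.png

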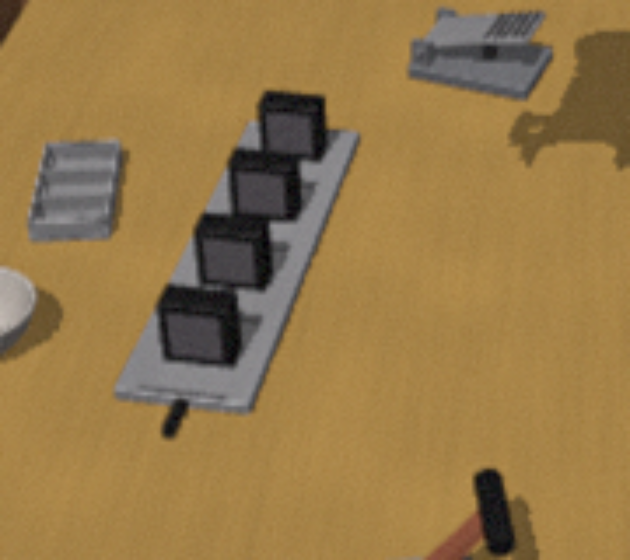

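Run:
```python
from h import *
c=dict(np.load("t4.npz"));t=ray(c,[(120+x/2.4,80+y/2.4) for x,y in((350,91),(443,98),(540,105),(640,113))],.072)[:,:2]
print("local",np.round((t-PL)@np.array([[np.cos(PLYAW),-np.sin(PLYAW)],[np.sin(PLYAW),np.cos(PLYAW)]]),3))
r.goto_joints([.9,0,1.7,0,1.44,0])
throw(True)
r.goto_joints([-.7,0,1.7,0,1.44,0])
c=save("top","pics/top5.png");np.savez("t5.npz",**c)
h=np.array([np.cos(ISOYAW),np.sin(ISOYAW)])
for a in(.058,-.058):
    u=proj(c,[*(ISO+a*h),.106])[0].round().astype(int);print(a,u,c["pixels"][u[1]-2:u[1]+3,u[0]-2:u[0]+3].mean((0,1)))
P=np.array([.452,-.365,.12]);yaw=np.radians(-16.3)
o=min([o for o in best(yaw,0) if r.solve_ik(P,q(o)) is not None],key=lambda o:abs(r.solve_ik(P,q(o))[5]))
r.move_ptp(P,q(o));r.line_to([P[0],P[1],.087],v=.1);r.hold(.2);f0=r.sense()["wrist_force"][2]
for z in np.arange(.084,.049,-.001):
    r.line_to([P[0],P[1],z],v=.03);f=r.sense()["wrist_force"][2]-f0;print(round(z,3),round(f,1),end="; ")
    if abs(f)>22:break
r.hold(.4);print(r.sense()["wrist_force"]-f0 if 0 else r.sense()["wrist_force"])
r.line_to([P[0],P[1],.16],v=.08);r.goto_joints([-1.3,-.1,1.7,0,1.44,0]);r.hold(.5)
c=save("top","pics/top6.png");s=save("side","pics/side6.png");print(r.sense()["clock"])
```

```text
local [[-0.008  0.138]
 [-0.008  0.043]
 [-0.007 -0.055]
 [-0.008 -0.156]]
push [-0.08901392 -0.57311574 -0.40140444]
0.058 [143 167] [18.92 18.44 19.24]
-0.058 [151 216] [71.56 70.76 73.92]
0.084 0.6; 0.083 -0.1; 0.082 -0.5; 0.081 3.3; 0.08 3.5; 0.079 4.5; 0.078 4.1; 0.077 5.2; 0.076 4.6; 0.075 5.6; 0.074 5.9; 0.073 5.8; 0.072 5.6; 0.071 6.1; 0.07 7.3; 0.069 6.7; 0.068 7.2; 0.067 7.4; 0.066 6.8; 0.065 8.0; 0.064 8.2; 0.063 8.9; 0.062 8.8; 0.061 9.7; 0.06 9.1; 0.059 8.6; 0.058 10.3; 0.057 10.2; 0.056 11.6; 0.055 20.2; 0.054 30.5; [-12.73733598   8.10344166  28.65559049]
122.5167
```

View pics/side6.png

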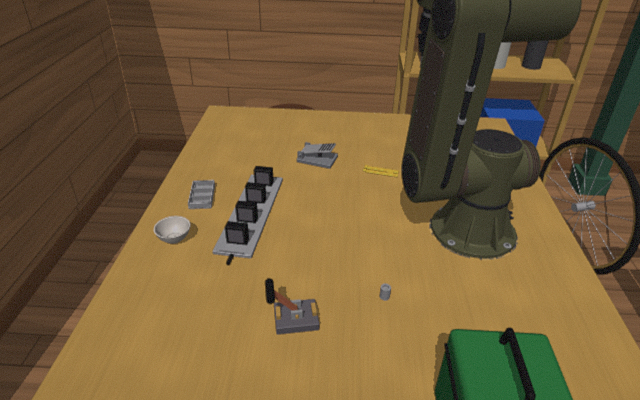

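The side view shows the isolator ON (grip at 270,290), all four packs standing on the plate (237–263, 176–232), and the pedal back up (318,150). The pedal hit its hard stop at the expected height, so I'm handing the job in.

```bash
python3 -c "
from station import finish_job
print(finish_job())"
```

```text
the job is handed in; nothing more can be done
None
```

The job is handed in: all four packs stand upright on the plate, the isolator is back ON, and the pedal was pressed to its stop and sprang back up; no verdict was returned.

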